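# Return the audio guide through the sprung flap

## Robot

A 6-joint arm with a two-finger parallel gripper is mounted at the origin on the work surface. World frame = base frame: x ahead of the robot, y to its left, z up, the work surface at z = 0. Lengths are in mm, angles in rad, forces in N, time in s.
With the tool pointing down it reaches from about 350 to 875 mm from the base axis. Payload 4.2 kg.
Tool frame: the origin (TCP) lies midway between the tips of the shut fingers; the grasp point (between the pads) lies 19 mm behind it; z points along the fingers, y is the direction in which the jaws open and shut (so a half turn about z gives the same grasp; the last joint's range is limited). The gripper opens to 85 mm and grips with 20 to 120 N. Pads are 22 mm wide; open, the fingers measure 114 mm over their backs; the gripper's body (76 mm by 85 mm) begins 54 mm behind the grasp point. The pads swing forward as they close: fully open they stand 13 mm farther back than shut.
Start: joints at [-1.036, 0.385, 0.008, 0, -1.194, -0.259], TCP at [170.214, -601.354, 231.312] pointing down, gripper open.
Joint ranges: [-3.14, 3.14], [-1.21, 2.06], [-1.07, 1.41], [-3.16, 2.05], [-2.99, -0.16], [-3.1, 3.1]. Speed limits (rad/s): [2.79, 2.79, 3.14, 3.14, 3.14, 3.14].

## Interface

Orientations are given as a unit quaternion [x, y, z, w].
In Python, from bench import read_state, get_image, job_done, search_frame, regions_of gives the robot as it stands.
- The arm moves only by the tool servo_tool, never from a script. Its arguments are lists of equal length, an entry for each row: "turn": the turn, a rotation vector about the world's x, y, z in rad, a list of three; "dp": the shift along the world's x, y, z in m, a list of three; "fingers": the finger opening in m, from 0 to 0.0854. In form: {"turn": [[rx, ry, rz], ...], "dp": [[tx, ty, tz], ...], "fingers": [fingers, ...]}. A call has exactly 5 rows; each row shifts and turns the pose as measured when the row begins; what a row does not reach is not made up. A row lasts 1/8 s, in which the tool goes at most 62.5 mm and 10.7 degrees, less where a joint would pass 70% of its speed; a pose out of reach is approached as far as the arm can. A call is refused whole if a number of a shift passes 0.0625 or a number of a turn 0.188, either way. A call with a gripper value outside its range is refused whole. The fingers move at their own pace and stop on an object; the grip force is fixed at half the most. Time passes only in rows, so rows that do not move let the fingers close, or fill a call up. It gives the time, the measured TCP pose, the force and the opening at its end, in the units of the state.
- read_state(): the state, without advancing time (a new reading comes with each control period).
- get_image(name): name is "side" or "top"; returns a dict with "img" (420x560x3 uint8, red, green, blue), "vfov" (degrees; the focal length in pixels is half the picture's height over the tangent of half this angle, whatever the lens; pixels are square), "cx", "cy" (the principal point, pixels), "world_from_camera" (4x4, takes a point from camera to world coordinates). Camera axes: x right, y down, z forward; pixel columns grow to the right and rows downward; lengths in mm; the calibration is good to about 2 mm. A picture is of the moment at which its call begins. There is no depth.
- job_done(): hands the job in, once; it reports no verdict.
Trained networks look in the newest picture that a camera, given by its name, has taken for a name from the list of things; names that differ only in an ending like _2 or _b are one class to them, and where a whole thing is asked for, a point or a joint stands for the part that bears it (a point fixed in the world has none). Each returns a list of dicts, best first, with "score" (0 to 1); they miss things now and then, are a little off and sometimes report something else, mostly with a low value. They report only what shows in the picture. A call takes as long as a camera call. They do not tell look-alikes from the thing itself.
- search_frame(query, camera): "box" ([left, top, width, height] in pixels, round what is visible of it).
- regions_of(query, camera): "region" (420x560 bool, what is visible of it) and "box" ([left, top, width, height] in pixels, round what is visible of it).
The state is a dict: "clock": time; "joints": joint angles; "joint_vel": joint speeds; "joint_efforts": joint torques, N m; "position": TCP position; "ee_rot": TCP orientation; "contact_force": force on the tool from outside, world axes, zero at the start; "wrist_torque": the same for the moment, N m; "gripper_width": finger opening in mm.
Only numpy, scipy, OpenCV 4.12 (cv2) and the standard library are available. Lean on these libraries where they do the work, as an engineer would, in place of code of your own. Each camera call takes 0.05 s, during which the arm holds its last target. There are 200 camera calls.

## Task

A visitor has left an audio guide standing on the museum's handling table. Pick it up, push it foot first down through the sprung flap in the top of the wooden returns box while holding it (do not just drop it on the flap), then let go so that it falls inside and the flap snaps shut behind it. Leave the staff radio, the candlestick and the book standing or lying where they are.

Things in the scene. Friction and masses are not known exactly. Their poses are not given: they have to be found in the camera images.
- audio_guide: audio guide to return: a plain flat black slab, loose, standing on its foot, 112 mm tall, about 0.17 kg. Slab 46 mm wide (y), 24 mm thick (x), flat on top, no aerial; foot 52 x 34 mm, 12 mm tall. Screen and twelve keys on its -x face (towards the robot, within 40 degrees). Origin: centre of its underside, z up. Best gripped from above across the 24 mm, near the top.
- guide_middle (a point): point inside the audio guide at half its height, 56 mm above its underside, on its centre line; axes as the guide's
- returns_box: wooden returns box, fixed to the table, 200 mm (its x) by 180 mm (its y), 210 mm tall, walls 10 mm, hollow, floor 10 mm thick. Origin at the centre of its underside, z up. Turned by up to 20 degrees either way.
- slot (a point): centre of the opening in the box's top, at the height of the top surface (210 mm above the table); axes as the box's. The opening is 74 mm along its x and 84 mm along its y, in a 12 mm thick top with a dark steel border, closed by the steel flap, which lies 4 mm below the top surface.
- flap (a joint): steel flap in the opening, 70 mm long, 78 mm wide, hinged along the opening's +x edge; its -x edge swings down. Angle in rad: 0 shut (level), 1.4 fully open. A spring shuts it: the guide just set on its middle does not open it; it gives there at about 3 N. Let go with its foot 75 mm or more below the top surface, the guide slides in by its own weight and the flap snaps shut.
- radio: bystander: the staff's black two-way radio, loose, standing upright: body 58 mm wide (y), 36 mm thick (x), 100 mm tall, with a 12 mm thick stub aerial up to 160 mm and a small knob on top. Origin at the centre of its underside, z up.
- candlestick: bystander: brass candlestick with a cream candle, loose, 135 mm tall, base 90 mm across. Origin at the centre of its underside, z up.
- book: bystander: blue cloth-covered book lying flat, loose, 100 (x) by 140 (y) mm, 24 mm thick. Origin at the centre of its underside, z up.
Not all that is in view belongs to the job. Leave any orange look-alike of the audio_guide alone.

How it is judged (in metres and radians):
On the way:
1. the gripper pushes the audio guide through the flap: its foot is more than 40 mm below the box's top surface, within the opening, and the flap is open, while the fingers are still on the guide (value of joint flap above 0.5 rad and z of audio_guide in the frame of slot below -0.04 m and horizontal distance between guide_middle and slot below 0.06 m and contact force between the fingers and audio_guide above 0.3 N), for 0.1 s.
At the end, for the whole second after the job is handed in: The audio guide lies at rest inside the returns box (its middle within the box's walls and less than 120 mm above the box's underside), the flap is shut (angle below 0.08 rad), and the radio, candlestick and book are within 30 mm of where they began, radio and candlestick upright within 0.2 rad (x of guide_middle in the frame of returns_box between -0.095 and 0.095 m and y of guide_middle in the frame of returns_box between -0.085 and 0.085 m and z of guide_middle in the frame of returns_box below 0.12 m and value of joint flap below 0.08 rad and linear speed of audio_guide below 0.03 m/s and distance of each of radio, candlestick, book from where it was at the start of the episode below 0.03 m and angle between each of radio, candlestick's own z axis and vertical below 0.2 rad); the robot touches nothing.
It fails at once if the radio, the candlestick or the book is shifted by more than 30 mm, or the radio or candlestick knocked over (distance of any of radio, candlestick, book from where it was at the start of the episode above 0.03 m or angle between any of radio, candlestick's own z axis and vertical above 0.5 rad).
It also fails if it takes over 32 s, if anything falls off the work surface, if the arm or the gripper's body presses on something with over 40 N, if the wrist force passes 120 N, or if a joint passes its speed limit or range.

## Working session

There is one attempt and no reset: what is moved stays moved. The work goes in short steps, Python scripts to look and compute and a tool call to move; the robot and the scene stay as the last step left them, time stands still between calls to the robot, and variables do not carry over. Pictures are saved under pics/ and viewed, about 8 in all and at most 12, crops included, and the job is handed in when it is done.

Besides the shell and the picture viewer there is one more tool, called after "Call:" as a command line: name --argument value ..., lists and objects as JSON in quotes. servo_tool: Moves the arm, as the interface text tells. Its arguments: {"type":"object","properties":{"turn":{"type":"array","items":{"type":"array","items":{"type":"number"}}},"dp":{"type":"array","items":{"type":"array","items":{"type":"number"}}},"fingers":{"type":"array","items":{"type":"number"}}},"required":["turn","dp","fingers"]}

```bash
mkdir -p pics; cat > h.py <<'E'
import numpy as np, cv2
from bench import *
def ray(im,u,v):
    f=im["img"].shape[0]/2/np.tan(np.radians(im["vfov"])/2)
    T=np.array(im["world_from_camera"]); d=T[:3,:3]@np.array([(u-im["cx"])/f,(v-im["cy"])/f,1.])
    return T[:3,3],d
def atz(im,u,v,z):
    o,d=ray(im,u,v); return o+d*(z-o[2])/d[2]
def proj(im,p):
    f=im["img"].shape[0]/2/np.tan(np.radians(im["vfov"])/2)
    T=np.linalg.inv(np.array(im["world_from_camera"])); c=T[:3,:3]@np.array(p,float)+T[:3,3]
    return np.array([f*c[0]/c[2]+im["cx"],f*c[1]/c[2]+im["cy"]])
def save(im,n): cv2.imwrite("pics/"+n+".png",cv2.cvtColor(im["img"],cv2.COLOR_RGB2BGR))
E
python3 - <<'E'
from h import *
s=read_state(); print(s["clock"],s["position"],s["ee_rot"])
ims=[]
for c in("side","top"):
    im=get_image(c);ims.append(im["img"]);print(c,im["vfov"],im["cx"],im["cy"],np.round(im["world_from_camera"],3).tolist())
    for q in("audio_guide","returns_box","flap","radio","candlestick","book"):
        print(q,[(round(r["score"],2),np.round(r["box"]).tolist()) for r in search_frame(q,c)[:4]])
    save(im,c+"0")
E
```

```text
0.0 [ 170.05382891 -600.80342386  230.20433175] [-1.37373146e-01  9.90518739e-01  1.09707566e-03 -2.06775297e-04]
side 57.75341697054512 278.62229061876855 208.6541385664736 [[-0.884, -0.354, 0.305, 311.303], [-0.467, 0.648, -0.601, 519.302], [0.015, -0.674, -0.739, 849.904], [0.0, 0.0, 0.0, 1.0]]
audio_guide [(0.73, [263.0, 152.0, 18.0, 33.0]), (0.73, [291.0, 140.0, 14.0, 30.0]), (0.64, [318.0, 152.0, 18.0, 35.0]), (0.58, [290.0, 161.0, 14.0, 39.0])]
returns_box [(0.57, [177.0, 259.0, 148.0, 161.0])]
flap []
radio [(0.65, [353.0, 173.0, 18.0, 41.0])]
candlestick [(0.65, [175.0, 258.0, 147.0, 162.0]), (0.6, [310.0, 214.0, 34.0, 48.0])]
book [(0.82, [224.0, 198.0, 42.0, 44.0])]
top 45.74119635145825 284.2624776141518 207.88663404710084 [[-0.012, -0.997, 0.077, 500.344], [-0.999, 0.015, 0.033, -63.292], [-0.034, -0.077, -0.996, 1279.393], [0.0, 0.0, 0.0, 1.0]]
audio_guide [(0.9, [409.0, 193.0, 29.0, 24.0]), (0.81, [369.0, 138.0, 26.0, 22.0]), (0.75, [365.0, 183.0, 25.0, 17.0]), (0.58, [406.0, 154.0, 33.0, 25.0])]
returns_box [(0.9, [96.0, 194.0, 125.0, 112.0])]
flap [(0.72, [130.0, 232.0, 44.0, 36.0]), (0.4, [300.0, 242.0, 32.0, 33.0])]
radio [(0.73, [381.0, 251.0, 32.0, 25.0]), (0.54, [366.0, 184.0, 23.0, 15.0])]
candlestick [(0.7, [299.0, 242.0, 36.0, 34.0])]
book [(0.77, [276.0, 135.0, 60.0, 49.0])]
```

```bash
python3 - <<'E'
import cv2
s=cv2.imread("pics/side0.png");t=cv2.imread("pics/top0.png")
cv2.imwrite("pics/topx.png",cv2.resize(t[110:320,80:470],(780,420),interpolation=2))
cv2.imwrite("pics/sidex.png",cv2.resize(s[120:270,200:400],(800,600),interpolation=2))
E
```

```text
(no output)
```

View pics/topx.png

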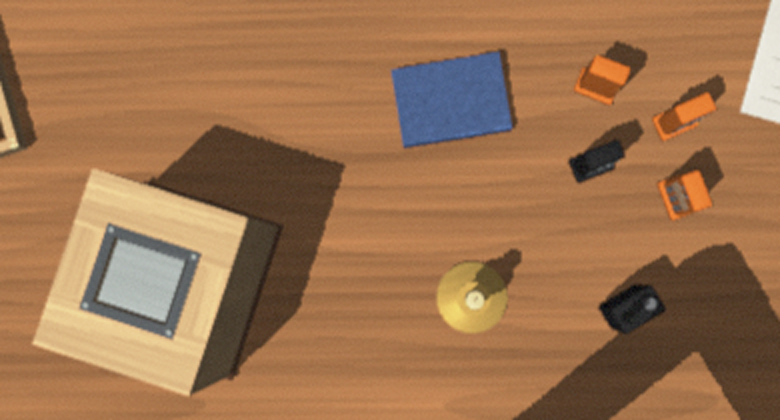

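View pics/sidex.png

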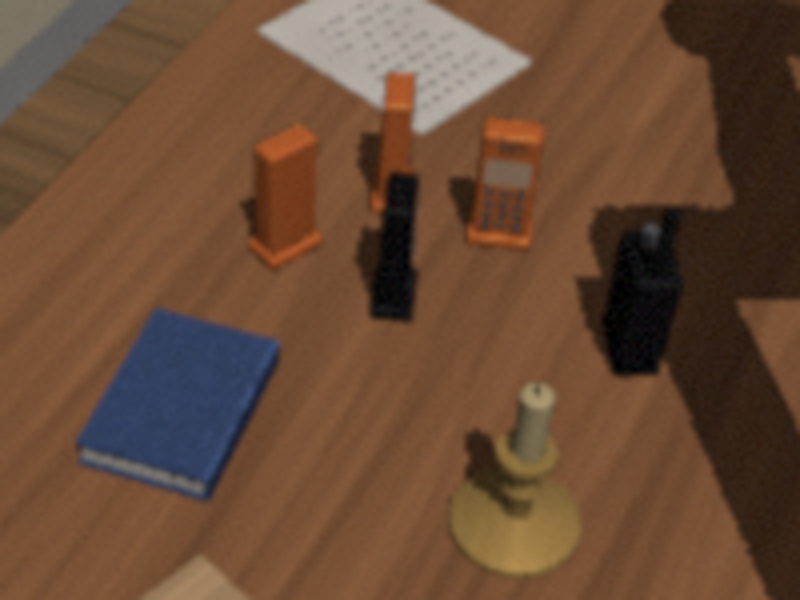

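```bash
cat > fit.py <<'E'
from h import *
from scipy.optimize import minimize
def cub(x,y,z0,z1,hx,hy,yaw):
    c,s=np.cos(yaw),np.sin(yaw)
    return [[x+c*a-s*b,y+s*a+c*b,z] for z in(z0,z1) for a in(-hx,hx) for b in(-hy,hy)]
def sil(im,cubs,S=8):
    m=np.zeros((420*1,560),np.float32); M=np.zeros((420,560),np.uint8); 
    for c in cubs:
        p=np.array([proj(im,q) for q in c]); h=cv2.convexHull(p.astype(np.float32))
        t=np.zeros((420,560),np.uint8); cv2.fillConvexPoly(t,np.round((h)*16).astype(np.int32),255,cv2.LINE_AA,4); M=np.maximum(M,t)
    return M/255.
def guide(p): x,y,yaw,z=p; return [cub(x,y,z,z+12,17,26,yaw),cub(x,y,z+12,z+112,12,23,yaw)]
def box(p): x,y,yaw,z=p; return [cub(x,y,0,210+z,100,90,yaw)]
def fit(views,masks,model,p0):
    f=lambda p:sum(1-np.minimum(sil(im,model(p)),m).sum()/np.maximum(sil(im,model(p)),m).sum() for im,m in zip(views,masks))
    best=None
    for dy in(-.3,-.1,.1,.3):
        q=np.array(p0,float);q[2]+=dy
        sx=np.vstack([q]+[q+d for d in np.diag([10,10,.2,8])])
        r=minimize(f,q,method="Nelder-Mead",options=dict(initial_simplex=sx,xatol=.01,fatol=1e-4))
        if best is None or r.fun<best.fun: best=r
    return best
E
python3 - <<'E'
from fit import *
V={c:get_image(c) for c in("side","top")}
def pick(q,c,near):
    b=[]
    for r in regions_of(q,c):
        x,y,w,h=r["box"]; b.append((np.hypot(x+w/2-near[0],y+h/2-near[1]),r))
    if not b: return None
    d,r=min(b,key=lambda t:t[0]); print(q,c,round(d,1),r["score"],r["region"].sum(),np.round(r["box"])); return r["region"].astype(float)
gs,gt=pick("audio_guide","side",(297,180)),pick("audio_guide","top",(377,191))
bs,bt=pick("returns_box","side",(250,340)),pick("returns_box","top",(158,250))
# dark pixel check of the guide in own threshold
for c,w in(("top",(360,175,34,30)),("side",(286,160,22,42))):
    im=V[c]["img"];x,y,a,b=w; s=im[y:y+b,x:x+a].max(2); print(c,(s<50).sum(),np.median(s))
p0=atz(V["top"],377,191,50); print(p0)
ims=[V["side"],V["top"]]
r=fit(ims,[gs,gt],guide,[p0[0],p0[1],.34,0]);print("guide",r.x,r.fun)
r1=fit(ims[1:],[gt],lambda p:guide([p[0],p[1],p[2],0]),[p0[0],p0[1],.34,0]);print("top only",r1.x,r1.fun)
b0=atz(V["top"],150,250,210)
rb=fit(ims,[bs,bt],box,[b0[0],b0[1],-.3,0]);print("box",rb.x,rb.fun)
for (u,v) in((93,169),(248,215),(190,395),(33,343),(110,226),(199,256),(171,337),(81,306)): print(atz(V["top"],u/2+80,v/2+110,210).round(0)[:2],end=" ")
# overlay crop
o=V["top"]["img"].copy(); 
for cu in guide(r.x)[1:]+box(rb.x):
    pts=np.array([proj(V["top"],q) for q in cu])[[4,5,7,6]]
    cv2.polylines(o,[np.round(pts*16).astype(np.int32)],True,(0,255,0),1,cv2.LINE_AA,4)
o2=V["side"]["img"].copy()
for cu in guide(r.x)+box(rb.x):
    pts=np.array([proj(V["side"],q) for q in cu])[[4,5,7,6]]
    cv2.polylines(o2,[np.round(pts*16).astype(np.int32)],True,(0,255,0),1,cv2.LINE_AA,4)
a=cv2.resize(o[165:225,345:425],(400,300),interpolation=cv2.INTER_CUBIC); b=cv2.resize(o2[145:205,260:340],(400,300),interpolation=cv2.INTER_CUBIC)
c=cv2.resize(o[185:320,90:270],(400,300)); d=cv2.resize(o2[250:420,160:387],(400,300))
cv2.imwrite("pics/ov.png",cv2.cvtColor(np.vstack([np.hstack([a,b]),np.hstack([c,d])]),cv2.COLOR_RGB2BGR))
for q,n in(("radio",(397,264)),("candlestick",(317,259)),("book",(306,160))): print(q,atz(V["top"],*n,60 if q!="book" else 24).round(0))
print(read_state()["clock"])
E
```

```text
audio_guide side 1.6 0.85 300 [291. 162.  13.  39.]
audio_guide top 2.0 0.78 333 [364. 182.  24.  21.]
returns_box side 2.1 0.9 14971 [173. 260. 150. 160.]
returns_box top 2.4 0.68 9270 [ 98. 193. 125. 112.]
top 254 156.0
side 341 84.5
[ 633.87647964 -251.66679104   50.        ]
guide [ 6.38556009e+02 -2.55347785e+02  4.17169572e-01 -7.23884408e+00] 0.48819043974483745
top only [ 6.37204642e+02 -2.53501673e+02  4.50220310e-01  3.05386383e+00] 0.20449102639957162
box [ 4.97827634e+02  2.63875607e+02 -3.21796714e-01 -3.71333675e+00] 0.04502485095349307
[618. 317.] [565. 147.] [373. 209.] [430. 380.] [555. 297.] [521. 200.] [435. 230.] [469. 328.] radio [ 455. -293.   60.]
candlestick [ 469. -101.   60.]
book [719. -78.  24.]
1.0
```

View pics/ov.png

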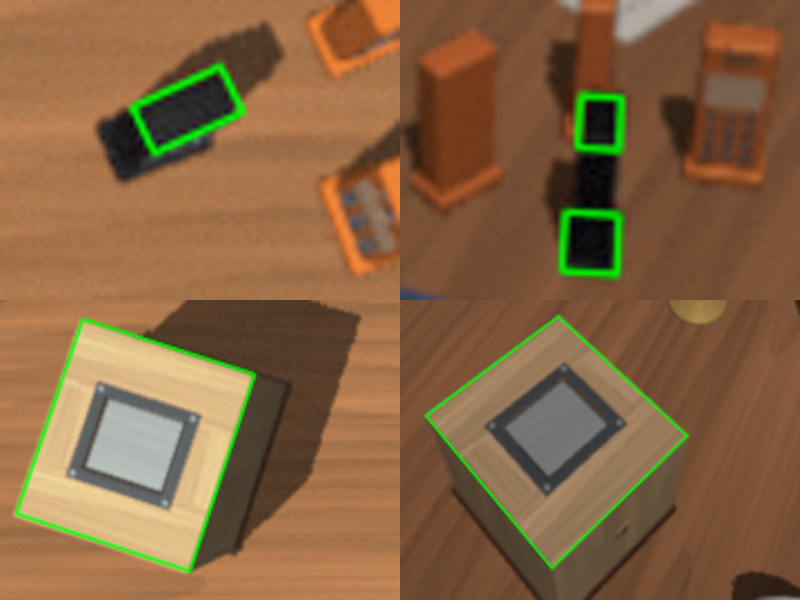

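```bash
python3 - <<'E'
from fit import *
from scipy.spatial.transform import Rotation as R
V={c:get_image(c) for c in("side","top")}
ms=[]
for c,(x,y,a,b) in(("side",(287,161,20,42)),("top",(362,176,30,28))):
    im=V[c]["img"].max(2); m=np.zeros((420,560)); m[y:y+b,x:x+a]=im[y:y+b,x:x+a]<55
    n,l,st,_=cv2.connectedComponentsWithStats(m.astype(np.uint8)); m=(l==1+np.argmax(st[1:,4])).astype(float); ms.append(m); print(c,m.sum(),st[1:].tolist())
ims=[V["side"],V["top"]]
r=fit(ims,ms,guide,[638,-255,.43,0]);print("free z",r.x.round(3),r.fun)
r=fit(ims,ms,lambda p:guide([*p[:3],0]),[638,-255,.43,0]);print("z0",r.x[:3].round(3),r.fun)
s=read_state();print(s["clock"],s["position"],R.from_quat(s["ee_rot"]).as_matrix().round(3).tolist(),s["contact_force"],s["joints"])
for px in((381,149),(422,167),(423,206)): print(atz(V["top"],*px,60).round(0))
E
```

```text
side 352.0 [[291, 161, 3, 4, 6], [290, 164, 14, 36, 352]]
top 269.0 [[365, 180, 26, 21, 269], [385, 194, 1, 1, 1]]
free z [ 6.41189e+02 -2.57245e+02  4.25000e-01 -9.33800e+00] 0.641426031219838
z0 [ 6.40307e+02 -2.54710e+02  4.32000e-01] 0.643353415046881
1.1 [ 170.2401337  -601.36315389  231.31580209] [[-0.962, -0.272, 0.0], [-0.272, 0.962, -0.0], [-0.0, -0.0, -1.0]] [-0.58519915 -1.81492563 -0.14939796] [-1.03637775e+00  3.84705586e-01  7.92346306e-03 -1.41438353e-05
 -1.19397479e+00 -2.58587736e-01]
[ 737. -263.   60.]
[ 690. -361.   60.]
[ 594. -361.   60.]
```

Call:
servo_tool --turn '[[0,0,0.17],[0,0,0.17],[0,0,0.17],[0,0,0.17],[0,0,0.17]]' --dp '[[0.047,0.035,0],[0.047,0.035,0],[0.047,0.035,0],[0.047,0.035,0],[0.047,0.035,0]]' --fingers '[0.06,0.06,0.06,0.06,0.06]'

```text
clock: 1.72
position: [408.0, -423.7, 231.3]
ee_rot: [-0.542, 0.841, -0.001, 0.0]
contact_force: [0.3, -0.6, 0.1]
gripper_width: 60.1
```

Call:
servo_tool --turn '[[0,0,0.17],[0,0,0.17],[0,0,0.17],[0,0,0.17],[0,0,0.17]]' --dp '[[0.047,0.035,0],[0.047,0.035,0],[0.047,0.035,0],[0.047,0.035,0],[0.047,0.035,0]]' --fingers '[0.06,0.06,0.06,0.06,0.06]'

```text
clock: 2.35
position: [650.4, -241.8, 232.7]
ee_rot: [0.848, -0.53, 0.002, -0.001]
contact_force: [-0.4, -1.1, 0.4]
gripper_width: 60.2
```

Call:
servo_tool --turn '[[0,0,-0.02],[0,0,0],[0,0,0],[0,0,0],[0,0,0]]' --dp '[[-0.011,-0.013,-0.03],[0,0,-0.03],[0,0,-0.025],[0,0,0],[0,0,0]]' --fingers '[0.06,0.06,0.06,0.06,0.06]'

```text
clock: 2.98
position: [644.2, -250.9, 145.3]
ee_rot: [0.845, -0.535, 0.003, -0.001]
contact_force: [0.2, 0.6, 0.2]
gripper_width: 60.0
```

```bash
python3 - <<'E'
from fit import *
V={c:get_image(c) for c in("side","top")}
s=read_state();print(s["position"],s["ee_rot"]);p=s["position"]
out=[]
for c,(x,y) in(("side",(297,165)),("top",(377,191))):
    o=V[c]["img"].copy()[y-30:y+45,x-50:x+50]; o=cv2.resize(o,(400,300),interpolation=cv2.INTER_CUBIC)
    for z,col in((p[2],(255,0,0)),(112,(0,255,0))):
        q=proj(V[c],[p[0],p[1],z]); cv2.circle(o,tuple(int(t) for t in (q-[x-50,y-30])*4),3,col,-1)
    out.append(o)
cv2.imwrite("pics/a1.png",cv2.cvtColor(np.hstack(out),cv2.COLOR_RGB2BGR))
E
```

```text
[ 644.05975216 -250.71302845  145.34005216] [ 0.8449585  -0.53481961  0.00341294 -0.00121499]
```

View pics/a1.png

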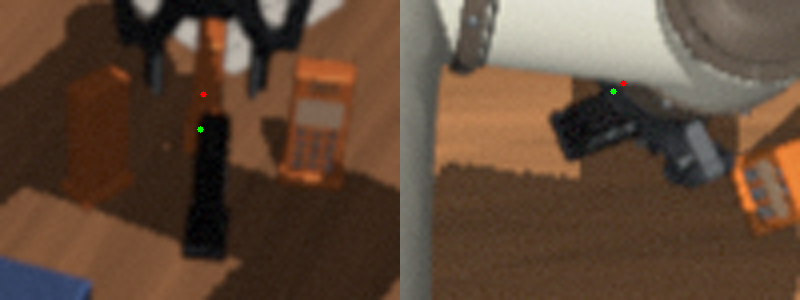

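Call:
servo_tool --turn '[[0,0,-0.01],[0,0,0],[0,0,0],[0,0,0],[0,0,0]]' --dp '[[-0.006,-0.005,0],[-0.002,-0.002,-0.02],[0,0,-0.025],[0,0,-0.02],[0,0,0]]' --fingers '[0.06,0.06,0.06,0.06,0.06]'

```text
clock: 3.7
position: [636.6, -260.3, 85.0]
ee_rot: [0.841, -0.54, 0.008, -0.003]
contact_force: [-0.9, -0.5, 0.1]
gripper_width: 59.8
```

Call:
servo_tool --turn '[[0,0,0],[0,0,0],[0,0,0],[0,0,0],[0,0,0]]' --dp '[[0.002,0.005,-0.005],[0,0,0],[0,0,0],[0,0,0],[0,0,0]]' --fingers '[0.06,0.06,0.02,0.01,0.01]'

```text
clock: 4.32
position: [640.5, -255.6, 84.0]
ee_rot: [0.841, -0.54, 0.011, -0.004]
contact_force: [0.3, 0.3, -1.8]
gripper_width: 23.1
```

Call:
servo_tool --turn '[[0,0,0],[0,0,0],[0,0,0],[0,0,0],[0,0,0]]' --dp '[[0,0,0],[0,0,0],[0,0,0.02],[0,0,0.03],[0,0,0.04]]' --fingers '[0.01,0.01,0.01,0.01,0.01]'

```text
clock: 4.95
position: [636.3, -254.4, 168.9]
ee_rot: [0.841, -0.541, 0.004, -0.002]
contact_force: [1.6, -0.8, -1.3]
gripper_width: 23.2
```

```bash
python3 - <<'E'
from fit import *
V={c:get_image(c) for c in("side","top")}
s=read_state();print(s["clock"],s["position"],s["ee_rot"],s["gripper_width"],s["contact_force"])
o=cv2.resize(V["side"]["img"][100:220,210:370],(800,600),interpolation=cv2.INTER_CUBIC)
cv2.imwrite("pics/a2.png",cv2.cvtColor(o,cv2.COLOR_RGB2BGR))
E
```

```text
5.05 [ 640.07871407 -255.67623651  175.34132323] [ 0.84142001 -0.54025694  0.01104481 -0.00358037] 22.789003594536954 [ 1.01047538  0.18945319 -1.48595238]
```

View pics/a2.png

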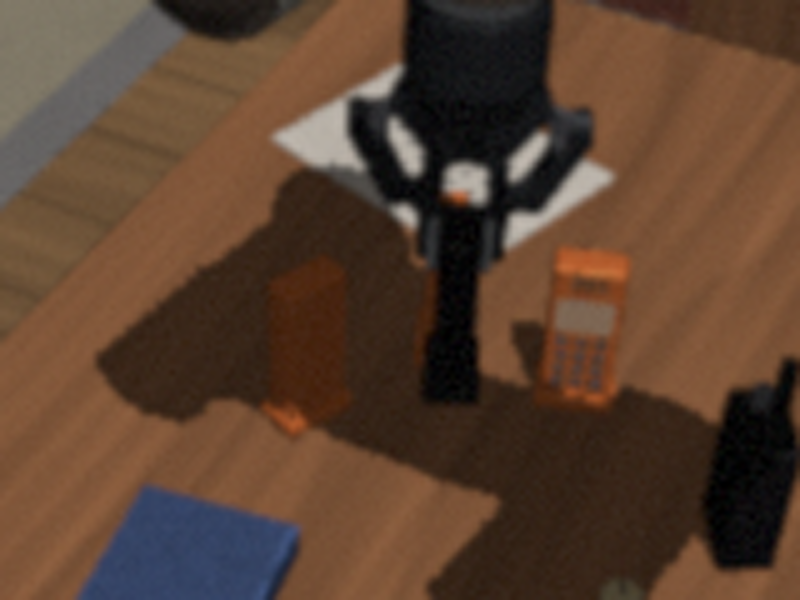

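Call:
servo_tool --turn '[[0,0,-0.07],[0,0,-0.07],[0,0,-0.07],[0,0,-0.07],[0,0,-0.07]]' --dp '[[-0.005,0.02,0.04],[-0.012,0.045,0.035],[-0.015,0.052,0.035],[-0.015,0.052,0.03],[-0.015,0.052,0.02]]' --fingers '[0.01,0.01,0.01,0.01,0.01]'

```text
clock: 5.68
position: [572.9, -32.3, 328.0]
ee_rot: [0.728, -0.686, 0.004, 0.0]
contact_force: [0.9, -0.1, -2.3]
gripper_width: 22.9
```

Call:
servo_tool --turn '[[0,0,-0.07],[0,0,-0.07],[0,0,-0.07],[0,0,-0.07],[0,0,-0.07]]' --dp '[[-0.015,0.052,0.01],[-0.015,0.052,0],[-0.015,0.052,0],[-0.015,0.052,0],[-0.015,0.04,0]]' --fingers '[0.01,0.01,0.01,0.01,0.01]'

```text
clock: 6.3
position: [492.6, 224.2, 334.2]
ee_rot: [-0.592, 0.806, -0.002, -0.002]
contact_force: [0.1, -0.4, -2.8]
gripper_width: 23.0
```

Call:
servo_tool --turn '[[0,0,-0.015],[0,0,0],[0,0,0],[0,0,0],[0,0,0]]' --dp '[[0,0.025,0],[0,0.015,0],[0,0,0],[0,0,0],[0,0,0]]' --fingers '[0.01,0.01,0.01,0.01,0.01]'

```text
clock: 6.92
position: [490.1, 265.9, 329.8]
ee_rot: [-0.587, 0.81, -0.001, -0.006]
contact_force: [-0.3, 0.4, -1.5]
gripper_width: 23.0
```

```bash
python3 - <<'E'
from fit import *
V={c:get_image(c) for c in("side","top")}
s=read_state();p=s["position"];print(s["clock"],p,s["ee_rot"],s["gripper_width"],s["contact_force"])
im=V["side"]; o=im["img"].copy()
sl=[q for q in cub(496,264,210,210,37,42,-.32)[:4]]
ft=[q for q in cub(p[0],p[1],p[2]-84,p[2]-84,17,26,-.32)[:4]]
for g,col in((sl,(0,255,0)),(ft,(255,0,0))):
    pts=np.array([proj(im,q) for q in g])[[0,1,3,2]]; cv2.polylines(o,[np.round(pts*16).astype(np.int32)],True,col,1,cv2.LINE_AA,4)
o=o[210:420,140:420]
cv2.imwrite("pics/a3.png",cv2.cvtColor(cv2.resize(o,(800,600),interpolation=cv2.INTER_CUBIC),cv2.COLOR_RGB2BGR))
E
```

```text
7.025 [490.13328703 265.92977833 330.01825741] [-0.58698525  0.80957432 -0.00131307 -0.00600096] 23.110431407613138 [ 0.39723521  0.63516729 -1.85054692]
```

View pics/a3.png

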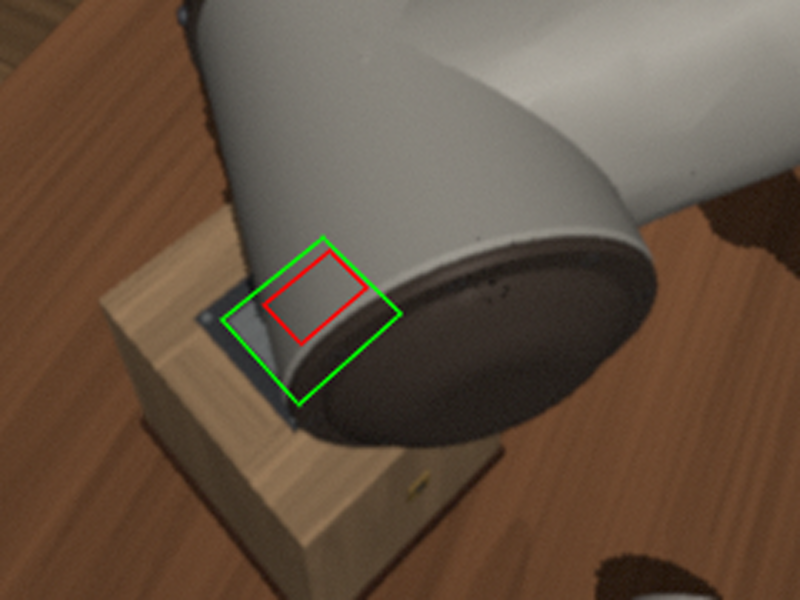

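Call:
servo_tool --turn '[[0,0,0],[0,0,0],[0,0,0],[0,0,0],[0,0,0]]' --dp '[[0,0,-0.02],[0,0,-0.012],[0,0,-0.01],[0,0,-0.01],[0,0,-0.01]]' --fingers '[0.01,0.01,0.01,0.01,0.01]'

```text
clock: 7.65
position: [492.5, 265.2, 270.1]
ee_rot: [-0.586, 0.81, -0.002, -0.002]
contact_force: [-1.1, -0.0, 2.1]
gripper_width: 23.1
```

Call:
servo_tool --turn '[[0,0,0],[0,0,0],[0,0,0],[0,0,0],[0,0,0]]' --dp '[[0,0,-0.01],[0,0,-0.01],[0,0,-0.01],[0,0,-0.01],[0,0,-0.01]]' --fingers '[0.01,0.01,0.01,0.01,0.01]'

```text
clock: 8.28
position: [490.7, 265.3, 215.1]
ee_rot: [-0.586, 0.81, -0.001, -0.003]
contact_force: [-2.5, 0.3, -0.9]
gripper_width: 23.2
```

Call:
servo_tool --turn '[[0,0,0],[0,0,0],[0,0,0],[0,0,0],[0,0,0]]' --dp '[[0,0,-0.004],[0,0,0],[0,0,0],[0,0,0],[0,0,0]]' --fingers '[0.01,0.01,0.01,0.05,0.05]'

```text
clock: 8.9
position: [491.7, 265.5, 210.9]
ee_rot: [-0.587, 0.81, -0.002, -0.003]
contact_force: [-0.0, 0.2, -0.2]
gripper_width: 49.7
```

Call:
servo_tool --turn '[[0,0,0],[0,0,0],[0,0,0],[0,0,0],[0,0,0]]' --dp '[[0,0,0],[0,0,0],[0,0,0.03],[0,0,0.05],[0,0,0.05]]' --fingers '[0.05,0.05,0.05,0.05,0.05]'

```text
clock: 9.52
position: [490.6, 263.9, 340.9]
ee_rot: [-0.586, 0.81, -0.002, -0.007]
contact_force: [0.8, 0.2, 0.7]
gripper_width: 49.8
```

Call:
servo_tool --turn '[[0,0,0],[0,0,0],[0,0,0],[0,0,0],[0,0,0]]' --dp '[[0.01,-0.05,0.02],[0.015,-0.06,0],[0.015,-0.06,0],[0.015,-0.06,0],[0.01,-0.04,0]]' --fingers '[0.05,0.05,0.05,0.05,0.05]'

```text
clock: 10.15
position: [557.7, -9.6, 368.1]
ee_rot: [-0.59, 0.808, -0.004, 0.0]
contact_force: [0.5, 0.1, 0.7]
gripper_width: 50.2
```

```bash
python3 - <<'E'
from fit import *
V={c:get_image(c) for c in("side","top")}
s=read_state();print(s["clock"],s["position"],s["gripper_width"],s["contact_force"])
for q in("audio_guide","radio","candlestick","book"): print(q,[(round(r["score"],2),np.round(r["box"]).tolist()) for r in search_frame(q,"top")[:4]])
a=cv2.resize(V["top"]["img"][110:320,80:470],(780,420)); cv2.imwrite("pics/a4.png",cv2.cvtColor(a,cv2.COLOR_RGB2BGR))
E
```

```text
10.25 [557.9399274  -10.62763226 367.74922232] 50.016244792917206 [-0.52334118  0.63992752 -0.01462708]
audio_guide [(0.92, [410.0, 193.0, 26.0, 30.0]), (0.91, [367.0, 139.0, 30.0, 25.0]), (0.84, [404.0, 159.0, 35.0, 21.0]), (0.25, [100.0, 196.0, 111.0, 109.0])]
radio [(0.74, [382.0, 252.0, 32.0, 22.0]), (0.51, [297.0, 240.0, 36.0, 37.0])]
candlestick [(0.68, [299.0, 241.0, 33.0, 36.0])]
book [(0.94, [278.0, 136.0, 57.0, 44.0])]
```

View pics/a4.png

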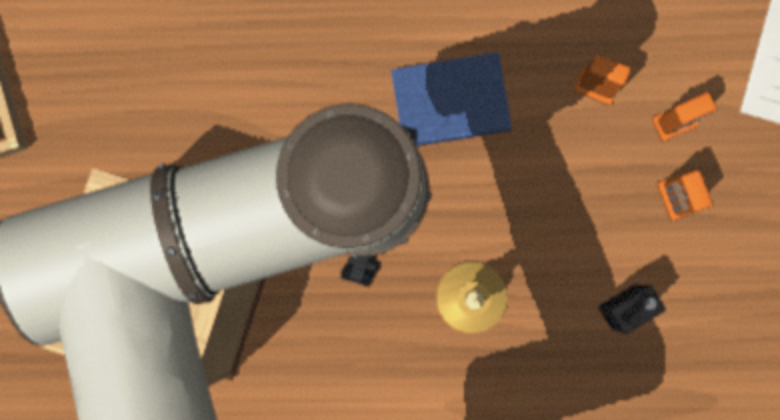

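```bash
python3 - <<'E'
from h import *
im=get_image("side"); save(im,"a5s")
cv2.imwrite("pics/a5.png",cv2.cvtColor(cv2.resize(im["img"][210:420,140:420],(800,600),interpolation=cv2.INTER_CUBIC),cv2.COLOR_RGB2BGR))
E
```

```text
(no output)
```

View pics/a5.png

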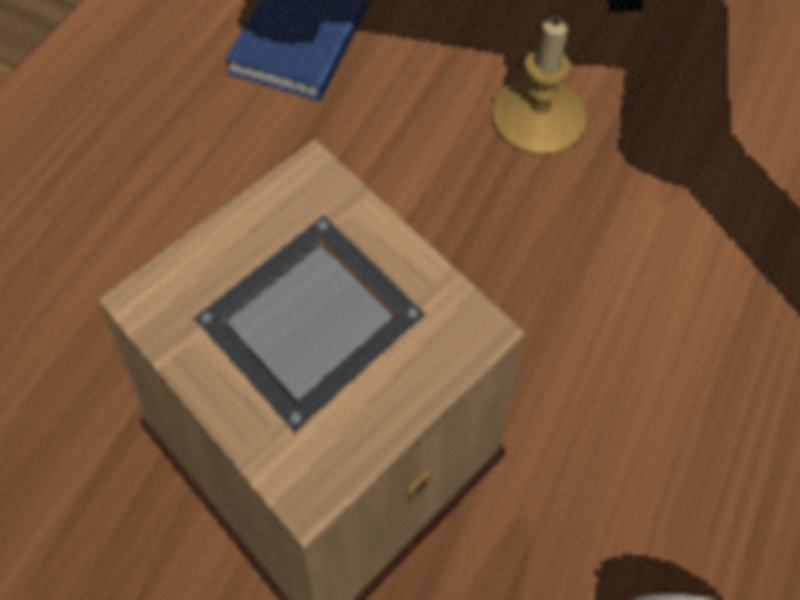

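The flap is shut, the guide is inside the box, and the radio, candlestick and book have not moved. I'm handing the job in.

```bash
python3 -c "
from bench import *
print(job_done(), read_state()['clock'])"
```

```text
the job is handed in; nothing more can be done
the job is handed in; nothing more can be done
```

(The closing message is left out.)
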